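# Release the used-bur drawer with the catch rod

### The job

The drawer of the used-bur box is shut by a hidden spring tab somewhere under the narrow slot in the box's cover. Take the release rod out of the steel bur block, push it down through the slot and feel along for the tab, pressing it until the drawer pops out by itself, but never push down with more than about 20 N, since the thin plastic catch frame cracks. Then stand the rod back in its hole in the bur block and leave the flask, the brass clamp and the stone cast where they are.

Things in the scene. Friction and masses are not known exactly. Their poses are not given: they have to be found in the camera images.
- box: Low grey plastic box bolted to the bench, 150 (x) x 180 (y) x 85 (z) mm, walls 4 mm, cover 6 mm. Origin at the centre of its underside, z up; its front, with the white drawer panel, faces its own -x, which points away from the robot, more or less along world +x. Fixed.
- slot (a point): Centre of the slot's mouth on the top face of the box's cover, 85 mm above the bench; axes as the box. The slot is 12 mm wide (x), 72 mm long (y), straight down through the 6 mm cover. Under its whole length, 24 mm (give or take 2) below the cover's top, runs the stiff catch frame with the tab set level in it.
- frame (a joint): Sag of the thin black plastic catch frame, the strip under the slot, m, positive down. It carries the tab, so it feels the rod's whole downward push: 0.1 mm per N; beyond 2.1 mm (21 N) it has cracked. Pressed beside the tab it does not yield.
- tab (a joint): Travel of the hidden tab, m: 0 up, 0.014 bottomed. Tab 14 mm long (y), 22 wide (x), 2 mm gap to the frame at each end; centred in x, its middle 10 to 26 mm from the slot's middle along y, on either side, new each time. Starts to move at 2.5 N, stiffens 0.45 N per mm, frees the drawer after 5 to 11 mm (5 to 9 N; the tip then 32 to 34 mm below the cover's top), springs back after.
- drawer (a joint): Opening of the drawer, m: 0 shut; when the tab lets it go, its spring throws it out to 0.030 and holds it there. It moves along the box's -x.
- drawer_front (a point): Centre of the outer face of the white drawer panel (168 mm wide, 50 mm tall), 30 mm above the bench, 75 mm in front of the box's middle when shut.
- rod: Release rod, 115 mm long, about 70 g: a round steel shaft 8 mm in diameter and 70 mm long with a slightly tapered foot (5 mm flat end), below a square aluminium handle 16 x 16 x 45 mm. Origin at the centre of the lower end, z along the rod to the handle, x and y square to the handle's faces. It starts standing loosely, up to about 3 degrees off upright, in the block's hole.
- rod_tip (a point): The rod's lower end (same as its origin).
- rod_grip (a point): Centre of the handle, 92.5 mm above the tip along the rod.
- block: Steel bur block 60 (x) x 90 (y) x 55 (z) mm, fixed to the bench, origin at the centre of its underside. Nine small burs stand up 19 mm from its top on the -y half.
- hole (a point): Mouth centre of the rod's hole, on the block's top face 55 mm above the bench, 25 mm to the block's +y side. The hole is 11 mm wide with a 3 mm chamfer and 45 mm deep (its floor is 10 mm above the bench).
- flask: Bystander: round grey plastic flask, 96 mm across, 55 mm tall, origin under its centre.
- clamp: Bystander: brass flask clamp, a standing frame 110 x 30 mm and 113 mm tall, origin under its centre.
- cast: Bystander: pale yellow stone dental cast, 64 x 64 mm, 29 mm tall, origin under it.
There are look-alikes about, which are no part of the job. Several things have the shape of the rod; the one meant has the colours described above.

How it is judged:
By the outcome, as a careful person would: the job done as asked, in the order asked, and still so for the second after the job is handed in, with the robot touching nothing.
It also fails if it takes over 72 s, if anything falls off the work surface, if the arm or the gripper's body presses on something with over 40 N, if the wrist force passes 120 N, or if a joint passes its speed limit or range.

### The arm

A 7-joint arm with a two-finger parallel gripper is mounted at the origin on the work surface. World frame = base frame: x ahead of the robot, y to its left, z up, the work surface at z = 0. Lengths are in m, angles in rad, forces in N, time in s.
With the tool pointing down it reaches from about 0.425 to 1.025 m from the base axis. Payload 9.4 kg.
Tool frame: the origin (TCP) lies on the centre line of the jaws, within the pads' length; the fingertips stand 14 mm ahead of it and the grasp point (between the pads) lies 5 mm behind it; z points along the fingers, y is the line along which they close (so a half turn about z gives the same grasp; the last joint's range is limited). The gripper opens to 93 mm and grips with 3 to 60 N. Pads are 15 mm wide; open, the fingers measure 128 mm over their backs; the gripper's body (75 mm by 188 mm) begins 65 mm behind the grasp point.
Start: joints at [1.187, 0.599, -0.003, 1.599, 0.002, 0.943, -0.08], TCP at [0.219, -0.691, 0.233] pointing down, gripper open.
Joint ranges: [-2.57, 2.57], [-0.35, 1.97], [-1.29, 1.29], [0.11, 2.56], [-1.05, 4.19], [0.11, 1.86], [-2.63, 2.63]. Speed limits (rad/s): [2.22, 2.22, 3.01, 3.01, 3.14, 3.14, 3.14].

### API

Orientations are given as a unit quaternion [x, y, z, w].
In Python, from workcell import manip gives the robot as it stands.
- The arm moves only by the tool jog_arm, never from a script. Its argument "targets" is a list of rows, each an object of numbers: "tx", "ty", "tz": the shift along the tool's x, y, z in mm; "rx", "ry", "rz": the turn, a rotation vector about the tool's x, y, z in degrees; "hand": the opening, from 0 (shut) to 1 (fully open). In form: [{"tx": .., "ty": .., "tz": .., "rx": .., "ry": .., "rz": .., "hand": ..}, ...]. A call has 1 to 12 rows; each row shifts and turns the commanded pose from where the row before left it, along the tool's axes as they then stand; what a row does not reach is not made up. A row lasts 1/8 s, in which the tool goes at most 62.5 mm and 10.7 degrees, less where a joint would pass 70% of its speed; a pose out of reach is approached as far as the arm can. A call with a gripper value outside its range is refused whole. The fingers move at their own pace and stop on an object; "newtons" is the grip in N (left out, the last holds). Time passes only in rows, so rows that do not move let the fingers close. It gives the time, the measured TCP pose, the force, the opening and the grip force at its end, in the units of the state.
- manip.state(): the state, without advancing time (a new reading comes with each control period).
- manip.capture(name): name is "side" or "top" or "wrist"; returns a dict with "color" (400x640x3 uint8, red, green, blue), "z_map" (400x640 float32, m along the optical axis (not along the pixel's ray), 0 where there is no reading), "fx", "fy", "cx", "cy" (pixels), "D" ([k1, k2, p1, p2, k3] as OpenCV has them; the pictures are not rectified), "R" (3x3) and "t" (3): a world point X has camera coordinates R X + t; the wrist camera has in their place "tool_from_camera" (4x4, takes a point from camera to tool coordinates, whose origin is the TCP and whose axes are the flange's). Camera axes: x right, y down, z forward; pixel columns grow to the right and rows downward; lengths in m; the calibration is good to about 2 mm. A picture is of the moment at which its call begins: read the wrist's pose just before it.
- manip.finish_job(): hands the job in; it is judged then, once.
The state is a dict: "time_s": time; "qpos": joint angles; "joint_velocities": joint speeds; "joint_efforts": joint torques, N m; "ee_pos": TCP position; "tcp_rot": TCP orientation; "force": force on the tool from outside, world axes, zero at the start; "torque": the same for the moment, N m; "gripper_width": opening from 0.0 (shut) to 1.0 (fully open); "grasp_force": force on a finger pad.
Only numpy, scipy, OpenCV 4.12 (cv2) and the standard library are available. Lean on these libraries where they do the work, as an engineer would, in place of code of your own. Each camera call takes 0.05 s, during which the arm holds its last target. There are 200 camera calls.

## Working session

There is one attempt and no reset: what is moved stays moved. The work goes in short steps, Python scripts to look and compute and a tool call to move; the robot and the scene stay as the last step left them, time stands still between calls to the robot, and variables do not carry over. Pictures are saved under pics/ and viewed, at most 10 in all, crops included, and the job is handed in when it is done.

Besides the shell and the picture viewer there is one more tool, called after "Call:" by a JSON object that holds its "api" and its "payload". jog_arm: Moves the arm, as the interface text tells. Its arguments: {"type":"object","properties":{"targets":{"type":"array","items":{"type":"object","properties":{"tx":{"type":"number"},"ty":{"type":"number"},"tz":{"type":"number"},"rx":{"type":"number"},"ry":{"type":"number"},"rz":{"type":"number"},"hand":{"type":"number"}}}},"newtons":{"type":"number"}},"required":["targets"]}

```bash
ls; mkdir -p pics
cat > h.py <<'E'
import numpy as np, cv2, pickle
from workcell import manip
from scipy.spatial.transform import Rotation as Ro
def cap(n):
    s=manip.state(); c=manip.capture(n)
    if n=="wrist":
        T=np.eye(4);T[:3,:3]=Ro.from_quat(s["tcp_rot"]).as_matrix();T[:3,3]=s["ee_pos"]
        M=np.linalg.inv(T@np.array(c["tool_from_camera"]));c["R"]=M[:3,:3];c["t"]=M[:3,3]
    c["R"]=np.array(c["R"]);c["t"]=np.array(c["t"]).ravel()
    c["K"]=np.array([[c["fx"],0,c["cx"]],[0,c["fy"],c["cy"]],[0,0,1.]]);c["D"]=np.array(c["D"],float)
    return c
def ray(c,uv):
    p=cv2.undistortPoints(np.array(uv,float).reshape(-1,1,2),c["K"],c["D"])[:,0]
    d=np.c_[p,np.ones(len(p))]@c["R"]; return -c["R"].T@c["t"],d
def onz(c,uv,z):
    o,d=ray(c,uv); return o+d*((z-o[2])/d[:,2])[:,None]
def proj(c,X):
    return cv2.projectPoints(np.array(X,float).reshape(-1,3),cv2.Rodrigues(c["R"])[0],c["t"],c["K"],c["D"])[0][:,0]
def cloud(c):
    v,u=np.mgrid[:400,:640]; o,d=ray(c,np.c_[u.ravel(),v.ravel()])
    P=o+d*c["z_map"].reshape(-1,1); P[c["z_map"].ravel()==0]=np.nan
    return P.reshape(400,640,3)
def save(c,n): cv2.imwrite("pics/"+n,c["color"][...,::-1])
E
python3 - <<'E'
from h import *
for n in("top","side"):
    c=cap(n); save(c,n+"1.png"); pickle.dump(c,open(n+".pkl","wb")); print(n,-c["R"].T@c["t"],c["fx"])
print(manip.state())
E
```

```text
pics
top [0.44771555 0.06770983 1.15262671] 520.8989528578292
side [0.24281761 0.63700363 0.61972515] 380.35160494126825
{'time_s': 0.1, 'qpos': array([ 1.18729874,  0.60010006, -0.00257197,  1.60004685,  0.00181985,
        0.94292649, -0.07979463]), 'joint_velocities': array([-0.0006048 , -0.00241767,  0.00048962, -0.00149903,  0.00138693,
        0.00027947, -0.00112308]), 'joint_efforts': array([ 6.48265297e-03, -7.66540718e+01,  1.50246788e+00, -2.52935851e+01,
       -5.22349973e-02,  1.35670201e-02,  6.80018228e-07]), 'ee_pos': array([ 0.21882514, -0.69073758,  0.2318073 ]), 'tcp_rot': array([ 9.88249613e-01,  1.52846841e-01, -1.79972207e-04, -7.17038976e-04]), 'force': array([0.04636661, 0.34104897, 0.50250973]), 'torque': array([-0.04169142, -0.01572128, -0.03268008]), 'grasp_force': 0.0, 'gripper_width': 0.9974326313316981}
```

View pics/top1.png

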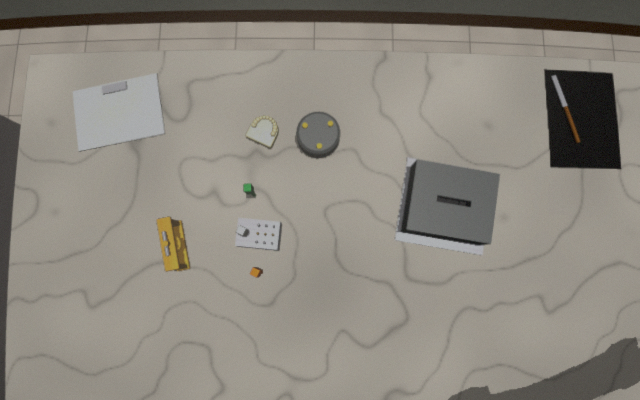

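View pics/side1.png

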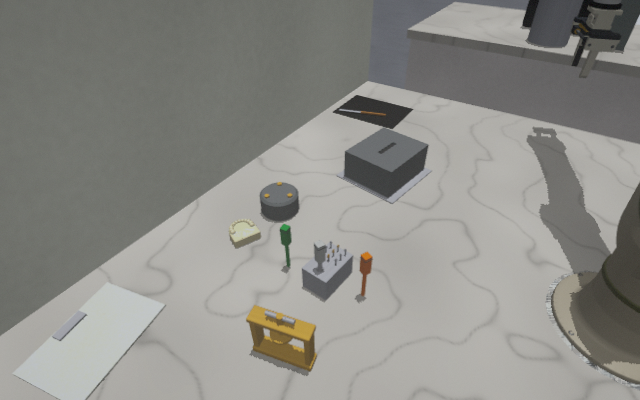

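The top view has +x up and +y left. The box is at about (450,205) with its slot at (453,201). The block is at (258,234) with the aluminium rod handle at (242,230); green and orange look-alikes stand beside it. The flask is at (318,133), the cast at (263,130) and the clamp at (173,244). The side view agrees, with the rod at (320,252) in the block.

```bash
cat > m.py <<'E'
from h import *
c=pickle.load(open("top.pkl","rb")); P=cloud(c); g=c["color"].astype(int).sum(2)/3
def rect(m,off,z,name):
    n,l,st,ce=cv2.connectedComponentsWithStats(m.astype(np.uint8)); k=1+np.argmax(st[1:,4])
    v,u=np.nonzero(l==k); X=onz(c,np.c_[u+off[0],v+off[1]],z)[:,:2]
    r=cv2.minAreaRect((X*1000).astype(np.float32)); print(name,np.round(r[0],1),np.round(r[1],1),round(r[2],1),st[k,4], "mean",np.round(X.mean(0)*1000,1))
z=P[...,2]
rect(abs(z[150:260,390:510]-.085)<.008,(390,150),.085,"boxtop")
rect(g[185:220,425:485]<35,(425,185),.085,"slot")
print("slot gray",g[201,430:480:4])
rect(abs(z[205:260,225:290]-.055)<.007,(225,205),.055,"block")
rect((z[205:260,225:290]>.095),(225,205),.125,"handle")
print("handle z",np.round(z[224:240,234:252:2]*1000))
print(np.nanmedian(z[185:220,425:440]), np.nanmedian(z[195:206,440:468]))
E
python3 m.py
python3 - <<'E'
import sys; sys.path.insert(0,'.')
from h import *
a=pickle.load(open("top.pkl","rb"))["color"][...,::-1]; b=pickle.load(open("side.pkl","rb"))["color"][...,::-1]
i=np.hstack([cv2.resize(a[205:260,225:290],(400,400*55//65)),cv2.resize(b[230:300,290:380][:, :],(400,338))])
cv2.imwrite("pics/crop.png",i)
E
```

```text
boxtop [ 587.  -204.4] [182.9 151. ] 80.6 5921 mean [ 586.3 -204. ]
slot [ 583.2 -232. ] [ 8.4 12.8] 0.6 21 mean [ 583.4 -233.8]
slot gray [106.         108.33333333  73.66666667  58.66666667  52.66666667
  51.33333333  51.33333333  33.33333333  36.33333333  27.66666667
  58.33333333 101.33333333  99.        ]
block [517.9 204.9] [91.7 60.4] 85.3 1091 mean [517.3 202.5]
handle [519. 228.] [19.8 15.9] 64.5 86 mean [519.1 228. ]
handle z [[  3.  -1.  56.  54.  58.  56.  53.  54.  58.]
 [  0.  -6.  54. 126.  55.  56.  54.  54.  61.]
 [ -8.  -2. 126. 122. 125.  55.  55.  57.  56.]
 [  1.   3. 127. 123. 128. 123.  58.  55.  54.]
 [  2.   1. 125. 127. 125. 126. 118.  53.  60.]
 [  2.   7. 126. 125. 126. 127. 116.  60.  56.]
 [ -0. 126. 126. 128. 126. 126. 113.  87.  57.]
 [  4. 127. 126. 129. 125. 124. 102.  53.  55.]
 [ -1. 124. 126. 129. 128. 121. 100.  40.  54.]
 [  5.  58. 124. 124. 126. 115.  89.  56.  57.]
 [ -3.  54.  49. 127. 127. 109.  85.  53.  52.]
 [  3.  56.  54.  55. 118. 100.  53.  55.  53.]
 [  1.  56.  58.  57.  57.  55.  58.  61.  57.]
 [  1.  55.  54.  56.  55.  57.  60.  57.  57.]
 [ -1.  51.  52.  60.  58.  56.  58.  55.  55.]
 [  2.  54.  54.  56.  55.  56.  55.  58.  59.]]
0.08534239450727421 0.07907912322490884
```

View pics/crop.png

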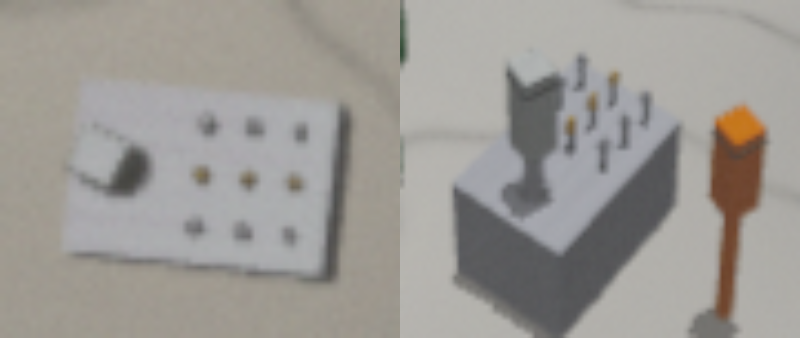

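The crops show the aluminium rod standing in the block's left (+y) end, and the burs on the -y half as described. I'll refine the slot and handle angle and check the wrist camera mount.

```bash
cat >> m.py <<'E'
print("----")
for th in (70,80,88): rect(g[185:220,425:485]<th,(425,185),.085,"slot%d"%th)
for th in (175,190,200): rect((g[205:260,225:290]>th)&(z[205:260,225:290]>.11),(225,205),.125,"htop%d"%th)
print(g[224:238,234:252].astype(int))
print(np.round(manip.capture("wrist")["tool_from_camera"],3))
E
python3 m.py | sed -n '/----/,$p'
```

```text
----
slot70 [ 587.7 -205.5] [72.1 12.5] 80.3 200 mean [ 587.6 -206. ]
slot80 [ 588.  -205.5] [72.  13.7] 80.8 224 mean [ 588.  -205.6]
slot88 [ 587.7 -206.1] [73.9 15. ] 80.7 247 mean [ 587.8 -206. ]
htop175 [517.4 230.7] [0. 0.] 0.0 1 mean [517.4 230.7]Traceback (most recent call last):
  File "m.py", line 17, in <module>
    for th in (175,190,200): rect((g[205:260,225:290]>th)&(z[205:260,225:290]>.11),(225,205),.125,"htop%d"%th)
                             ~~~~^^^^^^^^^^^^^^^^^^^^^^^^^^^^^^^^^^^^^^^^^^^^^^^^^^^^^^^^^^^^^^^^^^^^^^^^^^^^^
  File "m.py", line 4, in rect
    n,l,st,ce=cv2.connectedComponentsWithStats(m.astype(np.uint8)); k=1+np.argmax(st[1:,4])
                                                                        ~~~~~~~~~^^^^^^^^^^
    return _wrapfunc(a, 'argmax', axis=axis, out=out, **kwds)
    return bound(*args, **kwds)
ValueError: attempt to get argmax of an empty sequence
```

Call:
{"api": "jog_arm", "payload": {"targets": [{"tx":48,"ty":-36},{"tx":48,"ty":-36},{"tx":48,"ty":-36},{"tx":48,"ty":-36},{"tx":48,"ty":-36},{"tx":48,"ty":-36},{"tx":48,"ty":-36},{"tx":48,"ty":-36},{"tx":20,"ty":-55,"tz":-5},{"tx":20,"ty":-55,"tz":-5},{"tx":20,"ty":-55,"tz":-5},{"tx":20,"ty":-55,"tz":-5}]}}

```text
invalid input at $.targets[0]: expected keys tx, ty, tz, rx, ry, rz, hand
```

Call:
{"api": "jog_arm", "payload": {"targets": [{"tx":48,"ty":-36,"tz":0,"rx":0,"ry":0,"rz":0,"hand":1},{"tx":48,"ty":-36,"tz":0,"rx":0,"ry":0,"rz":0,"hand":1},{"tx":48,"ty":-36,"tz":0,"rx":0,"ry":0,"rz":0,"hand":1},{"tx":48,"ty":-36,"tz":0,"rx":0,"ry":0,"rz":0,"hand":1},{"tx":48,"ty":-36,"tz":0,"rx":0,"ry":0,"rz":0,"hand":1},{"tx":48,"ty":-36,"tz":0,"rx":0,"ry":0,"rz":0,"hand":1},{"tx":48,"ty":-36,"tz":0,"rx":0,"ry":0,"rz":0,"hand":1},{"tx":48,"ty":-36,"tz":0,"rx":0,"ry":0,"rz":0,"hand":1},{"tx":0,"ty":0,"tz":0,"rx":0,"ry":0,"rz":0,"hand":1}]}}

```text
time_s: 1.23
ee_pos: [0.5012, -0.2954, 0.2323]
tcp_rot: [0.988, 0.157, 0.001, -0.001]
force: [0.8, 0.5, 0.7]
gripper_width: 1.001
grasp_force: 0.0
```

Run:
```python
from h import *
c=cap("wrist"); save(c,"w1.png"); s=manip.state(); print(s["ee_pos"],s["time_s"]); print(np.round(c["tool_from_camera"],3),c["fx"]); pickle.dump(c,open("w1.pkl","wb"))
print(proj(c,[[.5878,-.2057,.085],[.519,.228,.125]]))
```

```text
[ 0.49926121 -0.29829989  0.23230669] 1.275
[[-0.    -0.958 -0.287  0.078]
 [ 1.    -0.    -0.001 -0.001]
 [ 0.    -0.287  0.958 -0.15 ]
 [ 0.     0.     0.     1.   ]] 298.4002089660061
[[ 256.75282971   73.65683138]
 [-269.30687126   -6.18080583]]
```

View pics/w1.png

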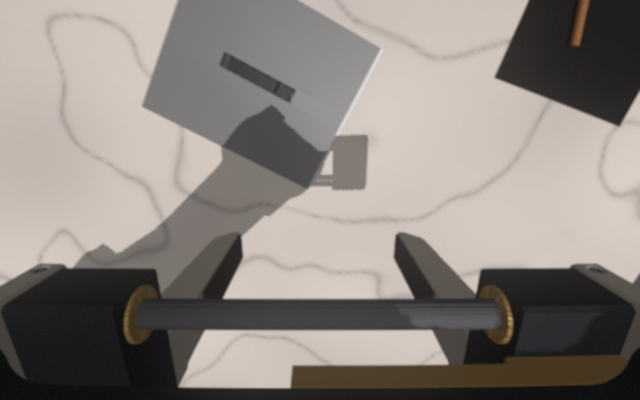

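The wrist view has the slot at about (257,77), close to the predicted (257,74). A step shows inside it near (277,88), so I'll zoom in there.

Run:
```python
from h import *
c=pickle.load(open("w1.pkl","rb")); i=c["color"][40:115,205:310].astype(float)
i=np.clip((i-10)*2.2,0,255).astype(np.uint8)[...,::-1]
cv2.imwrite("pics/slotz.png",cv2.resize(i,(787,562),interpolation=cv2.INTER_CUBIC))
g=c["color"].mean(2); m=(g[40:115,205:310]<85).astype(np.uint8); n,l,st,_=cv2.connectedComponentsWithStats(m); print(st[1:])
for k in range(1,n):
  if st[k,4]>80:
    v,u=np.nonzero(l==k); X=onz(c,np.c_[u+205,v+40],.085)[:,:2]*1000; print(cv2.minAreaRect(X.astype(np.float32)))
```

```text
[[  16   13   73   48 1031]
 [  53   66   23    9  107]]
((584.9011840820312, -206.8520050048828), (71.02022552490234, 12.173172950744629), 80.58303833007812)
((559.8359375, -225.12232971191406), (7.3874688148498535, 21.214006423950195), 17.942840576171875)
```

View pics/slotz.png

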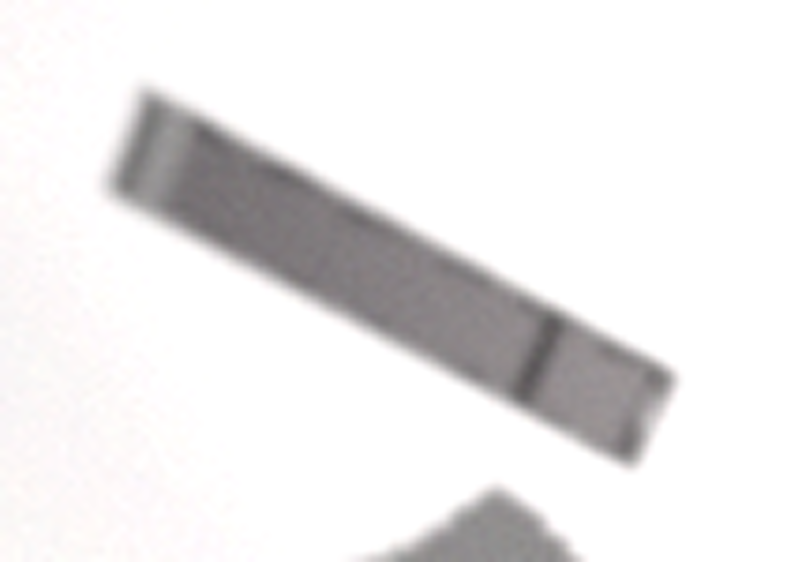

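The zoom shows a dark gap across the slot floor at about (277,88) in the full image, and another dark line near (290,94) by the slot's right end. These look like the two end gaps of the tab.

Run:
```python
from h import *
c=pickle.load(open("w1.pkl","rb"))
px=np.array([[540,360],[640,405],[180,150]])/7.5+[205,40]
X=onz(c,px,.061)[:,:2]*1000; a=np.radians(80.6); A=np.array([np.cos(a),np.sin(a)])
ctr=np.array([584.9,-206.85]); print(X,(X-ctr)@A)
```

```text
[[ 581.9659038  -223.62742863]
 [ 580.58978179 -238.19360716]
 [ 592.66666799 -170.84863485]] [-17.03135811 -31.62670081  36.78644316]
```

Call:
{"api": "jog_arm", "payload": {"targets": [{"tx":20,"ty":-55,"tz":-5,"rx":0,"ry":0,"rz":0,"hand":1},{"tx":20,"ty":-55,"tz":-5,"rx":0,"ry":0,"rz":0,"hand":1},{"tx":20,"ty":-55,"tz":-5,"rx":0,"ry":0,"rz":0,"hand":1},{"tx":20,"ty":-55,"tz":-5,"rx":0,"ry":0,"rz":0,"hand":1},{"tx":20,"ty":-55,"tz":-5,"rx":0,"ry":0,"rz":0,"hand":1},{"tx":20,"ty":-55,"tz":-5,"rx":0,"ry":0,"rz":0,"hand":1},{"tx":20,"ty":-55,"tz":0,"rx":0,"ry":0,"rz":0,"hand":1},{"tx":0,"ty":0,"tz":0,"rx":0,"ry":0,"rz":-9.5,"hand":1},{"tx":0,"ty":0,"tz":0,"rx":0,"ry":0,"rz":-9.5,"hand":1},{"tx":0,"ty":0,"tz":0,"rx":0,"ry":0,"rz":-9.5,"hand":1},{"tx":0,"ty":0,"tz":0,"rx":0,"ry":0,"rz":-9.5,"hand":1},{"tx":0,"ty":0,"tz":0,"rx":0,"ry":0,"rz":-9,"hand":1}]}}

```text
time_s: 2.78
ee_pos: [0.5154, 0.1066, 0.2624]
tcp_rot: [0.845, 0.535, -0.0, 0.0]
force: [-0.1, -0.6, 0.3]
gripper_width: 0.997
grasp_force: 0.0
```

Run:
```python
from h import *
c=cap("wrist"); save(c,"w2.png"); s=manip.state(); print(s["ee_pos"],s["time_s"]); pickle.dump(c,open("w2.pkl","wb"))
print(Ro.from_quat(s["tcp_rot"]).as_matrix().round(3))
print(proj(c,[[.518,.228,.125],[.52,.23,.055]]))
```

```text
[0.51537902 0.10657913 0.26234887] 2.825
[[ 0.42   0.907 -0.001]
 [ 0.907 -0.42  -0.001]
 [-0.001 -0.    -1.   ]]
[[265.31094391  72.88350343]
 [276.65749287  77.54578937]]
```

View pics/w2.png

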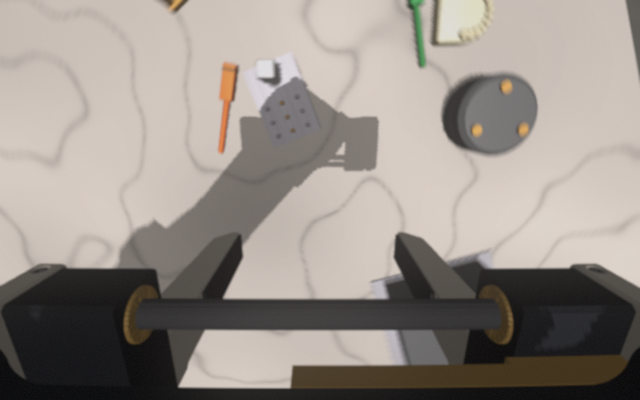

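The wrist view shows the rod's handle top at (265,70) in the block, with the orange look-alike at (228,80) and the green one at (418,30). I'll move closer to measure the handle.

Call:
{"api": "jog_arm", "payload": {"targets": [{"tx":40,"ty":-24,"tz":20,"rx":0,"ry":0,"rz":0,"hand":1},{"tx":40,"ty":-24,"tz":20,"rx":0,"ry":0,"rz":0,"hand":1},{"tx":0,"ty":0,"tz":0,"rx":0,"ry":0,"rz":0,"hand":1},{"tx":0,"ty":0,"tz":0,"rx":0,"ry":0,"rz":0,"hand":1}]}}

```text
time_s: 3.32
ee_pos: [0.5065, 0.2, 0.2224]
tcp_rot: [0.846, 0.533, -0.001, 0.0]
force: [0.6, -0.7, 0.6]
gripper_width: 1.001
grasp_force: 0.0
```

Run:
```python
from h import *
c=cap("wrist"); save(c,"w3.png"); s=manip.state(); print(s["ee_pos"],s["time_s"],s["force"]); pickle.dump(c,open("w3.pkl","wb"))
P=cloud(c); z=P[...,2]; g=c["color"].mean(2)
p=proj(c,[[.518,.228,.125]])[0].astype(int); print(p)
y0,x0=max(p[1]-35,0),p[0]-35; zz=z[y0:y0+70,x0:x0+70]; gg=g[y0:y0+70,x0:x0+70]
print(np.nanmax(zz))
for nm,m in (("z",zz>.118),("zg",(zz>.115)&(gg>150)),("zg2",(zz>.115)&(gg>180))):
    m=cv2.morphologyEx(m.astype(np.uint8),cv2.MORPH_OPEN,np.ones((3,3)))
    v,u=np.nonzero(m)
    if len(u)<20: print(nm,len(u)); continue
    X=onz(c,np.c_[u+x0,v+y0],.125)[:,:2]*1000; r=cv2.minAreaRect(X.astype(np.float32)); print(nm,len(u),r,X.mean(0),np.median(zz[m>0]))
i=c["color"][y0:y0+70,x0:x0+70,::-1]; cv2.imwrite("pics/h3.png",cv2.resize(i,(490,490),interpolation=cv2.INTER_CUBIC))
```

```text
[0.5067014  0.19965132 0.22270183] 3.375 [ 0.47752016  0.26194113 -0.32120313]
[318 169]
0.12475993172335195
z 360 ((520.7275390625, 232.66744995117188), (16.07942771911621, 15.171086311340332), 63.972869873046875) [520.52590213 232.56261336] 0.12305924213322131
zg 0
zg2 0
```

View pics/h3.png

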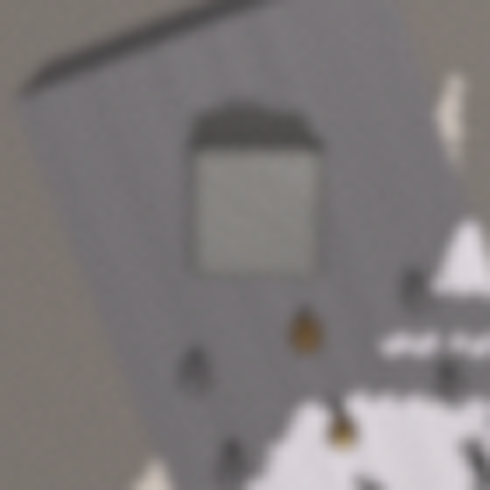

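The close view shows the handle top as a square at crop (258,212), aligned with the image axes. So the tool is already square to the handle, which is about 34 mm ahead along tool x. I'll descend and stop just above the grasp.

Call:
{"api": "jog_arm", "payload": {"targets": [{"tx":34,"ty":-1,"tz":0,"rx":0,"ry":0,"rz":0,"hand":0.55},{"tx":0,"ty":0,"tz":0,"rx":0,"ry":0,"rz":0,"hand":0.55},{"tx":0,"ty":0,"tz":0,"rx":0,"ry":0,"rz":0,"hand":0.55},{"tx":0,"ty":0,"tz":40,"rx":0,"ry":0,"rz":0,"hand":0.55},{"tx":0,"ty":0,"tz":40,"rx":0,"ry":0,"rz":0,"hand":0.55},{"tx":0,"ty":0,"tz":30,"rx":0,"ry":0,"rz":0,"hand":0.55},{"tx":0,"ty":0,"tz":12,"rx":0,"ry":0,"rz":0,"hand":0.55},{"tx":0,"ty":0,"tz":0,"rx":0,"ry":0,"rz":0,"hand":0.55},{"tx":0,"ty":0,"tz":0,"rx":0,"ry":0,"rz":0,"hand":0.55}]}}

```text
time_s: 4.5
ee_pos: [0.5205, 0.2327, 0.1018]
tcp_rot: [0.845, 0.534, 0.001, 0.0]
force: [-0.1, 0.8, -0.4]
gripper_width: 0.549
grasp_force: 0.0
```

Run:
```python
from h import *
c=cap("wrist"); s=manip.state(); print(s["ee_pos"],s["time_s"],s["force"]); pickle.dump(c,open("w4.pkl","wb"))
cv2.imwrite("pics/w4.png",c["color"][...,::-1])
print(proj(c,[[s["ee_pos"][0],s["ee_pos"][1],.125]]))
```

```text
[0.52052458 0.23274464 0.10181525] 4.55 [-0.98593153  0.06691039  1.17506604]
[[322.50724098 280.11533475]]
```

View pics/w4.png

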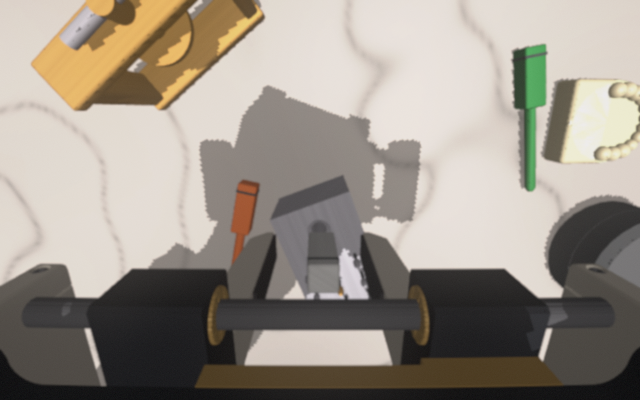

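The handle top sits at (322,278), right on the predicted TCP projection, so I'll close the jaws on it.

Call:
{"api": "jog_arm", "payload": {"targets": [{"tx":0,"ty":0,"tz":2,"rx":0,"ry":0,"rz":0,"hand":0},{"tx":0,"ty":0,"tz":0,"rx":0,"ry":0,"rz":0,"hand":0},{"tx":0,"ty":0,"tz":0,"rx":0,"ry":0,"rz":0,"hand":0},{"tx":0,"ty":0,"tz":0,"rx":0,"ry":0,"rz":0,"hand":0},{"tx":0,"ty":0,"tz":0,"rx":0,"ry":0,"rz":0,"hand":0},{"tx":0,"ty":0,"tz":0,"rx":0,"ry":0,"rz":0,"hand":0},{"tx":0,"ty":0,"tz":0,"rx":0,"ry":0,"rz":0,"hand":0},{"tx":0,"ty":0,"tz":0,"rx":0,"ry":0,"rz":0,"hand":0}], "newtons": 40}}

```text
time_s: 5.55
ee_pos: [0.5199, 0.2327, 0.0986]
tcp_rot: [0.845, 0.534, 0.0, -0.0]
force: [0.7, 0.1, 0.2]
gripper_width: 0.173
grasp_force: 40.0
```

Run:
```python
from h import *
s=manip.state(); print({k:np.round(s[k],4) for k in ("ee_pos","tcp_rot","force","torque","gripper_width","grasp_force")})
```

```text
{'ee_pos': array([0.5199, 0.2327, 0.0986]), 'tcp_rot': array([ 0.8454,  0.5342,  0.    , -0.    ]), 'force': array([0.6884, 0.0704, 0.2346]), 'torque': array([-0.0631, -0.0366, -0.0569]), 'gripper_width': np.float64(0.173), 'grasp_force': np.float64(40.0001)}
```

Call:
{"api": "jog_arm", "payload": {"targets": [{"tx":0,"ty":0,"tz":-20,"rx":0,"ry":0,"rz":0,"hand":0},{"tx":0,"ty":0,"tz":-40,"rx":0,"ry":0,"rz":0,"hand":0},{"tx":0,"ty":0,"tz":-40,"rx":0,"ry":0,"rz":0,"hand":0},{"tx":0,"ty":0,"tz":-30,"rx":0,"ry":0,"rz":0,"hand":0},{"tx":0,"ty":0,"tz":0,"rx":0,"ry":0,"rz":0,"hand":0},{"tx":0,"ty":0,"tz":0,"rx":0,"ry":0,"rz":0,"hand":0},{"tx":0,"ty":0,"tz":0,"rx":0,"ry":0,"rz":0,"hand":0}]}}

```text
time_s: 6.42
ee_pos: [0.5193, 0.2323, 0.2273]
tcp_rot: [0.845, 0.534, -0.001, -0.0]
force: [0.1, -0.3, -1.3]
gripper_width: 0.173
grasp_force: 40.0
```

Run:
```python
from h import *
s=manip.state(); T=np.eye(4);T[:3,:3]=Ro.from_quat(s["tcp_rot"]).as_matrix();T[:3,3]=s["ee_pos"]
print(s["ee_pos"],s["gripper_width"],s["time_s"],s["force"])
# expected tip: tool z offset; gp at TCP-? handle centre 102.5 vs tcp 98.6 => tip = tcp+ (98.6-10)mm
L=np.array([0,0,.0886,1]); print("tip",(T@L)[:3])
ims=[]
for n in("side","wrist","top"):
    c=cap(n); pickle.dump(c,open("l_%s.pkl"%n,"wb"))
    pts=[(T@np.array([0,0,q,1]))[:3] for q in (.0886,.0186,-.0264)]
    p=proj(c,pts); print(n,p.round(1).tolist())
    q=p[:2].mean(0).astype(int); x0=int(np.clip(q[0]-40,0,560));y0=int(np.clip(q[1]-60,0,280))
    ims.append(cv2.resize(c["color"][y0:y0+120,x0:x0+80,::-1],(266,400),interpolation=cv2.INTER_CUBIC)); print(x0,y0)
cv2.imwrite("pics/l.png",np.hstack(ims))
```

```text
[0.51932739 0.23233304 0.22733479] 0.17257645864627183 6.425 [ 0.14683678 -0.27914476 -1.26843689]
tip [0.51915159 0.23224751 0.138735  ]
side [[318.0, 238.3], [317.3, 208.4], [316.8, 187.0]]
277 163
wrist [[320.6, 207.6], [321.5, 243.3], [322.5, 284.1]]
281 165
top [[238.2, 229.6], [232.0, 226.7], [227.6, 224.7]]
195 168
```

View pics/l.png

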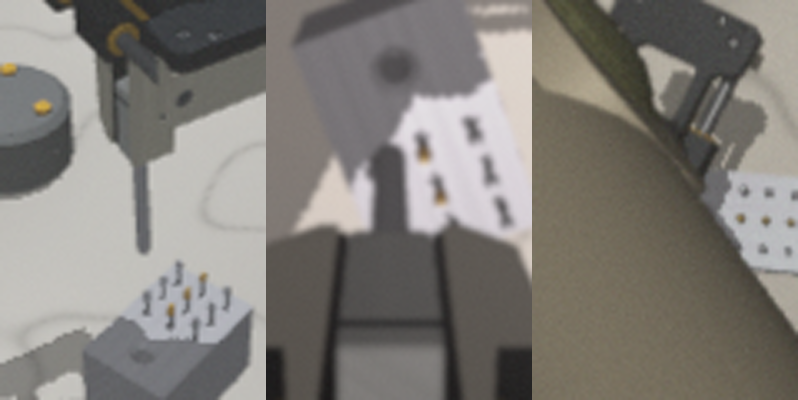

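The crops show the rod held nearly upright in the jaws: tip at side pixel (320,239) and wrist pixel (318,208). The hole is visible at wrist pixel (320,185). Next I'll measure the shaft axis, tip and hole at sub-pixel level.

```bash
cat > tip.py <<'E'
from h import *
a=pickle.load(open("l_side.pkl","rb"));b=pickle.load(open("l_wrist.pkl","rb"))
g=a["color"].mean(2); 
def prof(g,rows,x0,x1,th):
    o=[]
    for r in rows:
        q=g[r,x0:x1]; m=q<th
        w=np.clip(th-q,0,None)*m; o.append((round(float((w*np.arange(x0,x1)).sum()/max(w.sum(),1e-6)),2),int(m.sum())))
    return o
print("side",[int(x) for x in g[225,308:332]]); print(prof(g,range(212,242),312,327,130))
gw=b["color"].mean(2); print("wrist",[int(x) for x in gw[222,300:340]],[int(x) for x in gw[195:236,318]])
print(gw[176:196,308:332].astype(int))
E
python3 tip.py
```

```text
side [192, 193, 192, 191, 192, 192, 191, 192, 185, 151, 99, 100, 101, 116, 163, 192, 191, 191, 192, 192, 192, 191, 191, 191]
[(318.47, 4), (318.77, 4), (318.77, 4), (318.74, 4), (318.71, 4), (318.82, 4), (319.02, 3), (319.03, 3), (319.01, 3), (319.02, 3), (319.01, 3), (319.01, 3), (319.02, 4), (319.24, 4), (319.26, 4), (319.22, 4), (319.24, 4), (319.21, 4), (319.22, 4), (319.28, 4), (319.45, 4), (319.7, 4), (319.68, 4), (319.66, 4), (319.69, 4), (319.85, 3), (319.62, 2), (0.0, 0), (0.0, 0), (0.0, 0)]
wrist [206, 204, 204, 206, 203, 194, 190, 199, 210, 214, 214, 210, 188, 143, 96, 77, 76, 78, 79, 80, 79, 81, 108, 158, 198, 214, 215, 214, 214, 215, 207, 170, 121, 101, 136, 183, 209, 216, 214, 213] [118, 118, 118, 116, 118, 116, 117, 118, 119, 121, 134, 152, 152, 122, 89, 78, 78, 79, 77, 78, 78, 78, 79, 79, 77, 80, 79, 79, 79, 79, 80, 78, 79, 79, 79, 78, 78, 79, 79, 79, 83]
[[118 120 120 123 122 124 124 123 120 120 121 123 124 122 121 120 120 120
  123 124 124 122 121 122]
 [119 120 119 120 123 123 124 122 122 119 119 121 121 122 121 119 118 119
  121 121 123 123 122 121]
 [118 119 119 
[... 1104 characters left out ...]
20 121 119 117 112 107 104 100  93  89  86  88  90  94  99 104 107
  113 116 116 117 118 122]
 [119 118 120 120 119 115 110 107 105 103 102 100 100 103 105 105 106 112
  115 119 118 117 117 120]
 [120 119 120 120 121 118 114 110 109 108 109 109 109 110 109 109 112 116
  119 119 118 117 118 119]
 [119 119 119 120 121 119 115 113 112 111 112 114 113 113 113 112 118 126
  131 126 122 123 121 119]
 [120 119 118 119 121 120 119 116 115 115 116 116 116 116 116 117 128 151
  164 155 145 146 143 136]
 [119 118 119 120 120 121 120 119 117 116 119 118 120 120 120 120 141 178
  202 194 184 185 182 171]
 [118 120 119 120 120 120 120 119 118 119 118 120 121 122 119 122 148 192
  219 221 216 216 212 207]]
```

```bash
cat >> tip.py <<'E'
print("-----")
M=np.array(b["tool_from_camera"]); R=b["R"].T@np.linalg.inv(M[:3,:3]); 
T=np.linalg.inv(np.vstack([np.c_[b["R"],b["t"]],[0,0,0,1]]))@np.linalg.inv(M); tool=np.linalg.inv(T)
tt=lambda X:(tool@np.r_[X,1])[:3]*1000
for r in (211,214,218,222,226,230):
    q=prof(gw,[r],306,329,150)[0]; print(r,q)
zt=T[2,3]-.0886
for r,q in ((208.3,317.6),): print("tip edge tool",tt(onz(b,[[q,r]],zt)[0]).round(1))
w=np.clip(112-gw[176:192,308:330],0,None); v,u=np.nonzero(w>0); W=w[v,u]
h=(np.average(u,weights=W)+308,np.average(v,weights=W)+176); print("hole px",h)
H=onz(b,[h],.055)[0]; print("hole world",H*1000,"tool",tt(H).round(1))
# side: tip centre ray, intersect plane z=zt
print("side tip tool",tt(onz(a,[[319.7,238.0]],zt)[0]).round(1))
g2=a["color"].mean(2); print(g2[252:275,308:330].astype(int)[::2,::2])
E
python3 tip.py | sed -n '/-----/,$p'
```

```text
-----
211 (315.93, 19)
214 (315.61, 16)
218 (316.9, 12)
222 (317.84, 10)
226 (317.7, 11)
230 (317.75, 11)
tip edge tool [-0.7 -2.5 88.6]
hole px (np.float64(319.6094667606296), np.float64(184.9323467230444))
hole world [518.04358641 231.11337884  55.        ] tool [ -1.5  -0.4 172.4]
side tip tool [-3.1 -1.1 88.6]
[[192 191 193 191 191 182 126 145 165 148 180]
 [193 192 192 191 184 180 159 161 180 179 143]
 [189 188 189 182 180 179 106 161 180 168  97]
 [173 178 138 140 172 178 180 179 178 178 105]
 [186 161 120 117 117 141 180 180 180 165  89]
 [131 117 119 118 119 119 146 180 182 181 158]
 [116 120 118 118 121 118 119 174 172 175 143]
 [120 119 119 120 117 119 126 121 121 119 121]
 [118 119 121 119 111 102 102 115 118 119 120]
 [120 119 118 119 109  96 103 100 119 119 116]
 [109 116 121 121 119 118 110 120 119 117 119]
 [ 98 101 114 118 121 119 119 120 120 119 119]]
```

Tip offset in the tool frame is about (-3, -2.5) mm, with almost no tilt across the jaws. The wrist puts the hole near (518,231). Now I'll carry the rod to the slot, with tool x turned along the slot.

Call:
{"api": "jog_arm", "payload": {"targets": [{"tx":0,"ty":0,"tz":0,"rx":0,"ry":0,"rz":-8,"hand":0},{"tx":0,"ty":0,"tz":0,"rx":0,"ry":0,"rz":-8,"hand":0},{"tx":-50,"ty":16,"tz":0,"rx":0,"ry":0,"rz":0,"hand":0},{"tx":-55,"ty":18,"tz":0,"rx":0,"ry":0,"rz":0,"hand":0},{"tx":-55,"ty":18,"tz":0,"rx":0,"ry":0,"rz":0,"hand":0},{"tx":-55,"ty":18,"tz":0,"rx":0,"ry":0,"rz":0,"hand":0},{"tx":-55,"ty":18,"tz":0,"rx":0,"ry":0,"rz":0,"hand":0},{"tx":-55,"ty":18,"tz":5,"rx":0,"ry":0,"rz":0,"hand":0},{"tx":-55,"ty":18,"tz":5,"rx":0,"ry":0,"rz":0,"hand":0},{"tx":-40,"ty":12,"tz":5,"rx":0,"ry":0,"rz":0,"hand":0},{"tx":-22,"ty":5,"tz":5,"rx":0,"ry":0,"rz":0,"hand":0},{"tx":0,"ty":0,"tz":4,"rx":0,"ry":0,"rz":0,"hand":0}]}}

```text
time_s: 8.07
ee_pos: [0.5862, -0.2273, 0.2038]
tcp_rot: [0.763, 0.646, -0.0, -0.0]
force: [0.1, 0.1, -1.0]
gripper_width: 0.17
grasp_force: 40.0
```

Call:
{"api": "jog_arm", "payload": {"targets": [{"tx":0,"ty":0,"tz":0,"rx":0,"ry":0,"rz":0,"hand":0},{"tx":0,"ty":0,"tz":0,"rx":0,"ry":0,"rz":0,"hand":0},{"tx":0,"ty":0,"tz":0,"rx":0,"ry":0,"rz":0,"hand":0}]}}

```text
time_s: 8.45
ee_pos: [0.587, -0.2252, 0.205]
tcp_rot: [0.762, 0.647, 0.0, 0.0]
force: [0.0, -0.1, 0.3]
gripper_width: 0.167
grasp_force: 40.0
```

```bash
cat > slot.py <<'E'
from h import *
s=manip.state(); b=cap("wrist"); a=cap("side"); pickle.dump((s,b,a),open("slot.pkl","wb"))
print(s["ee_pos"],s["time_s"],s["force"],s["gripper_width"])
T=np.eye(4);T[:3,:3]=Ro.from_quat(s["tcp_rot"]).as_matrix();T[:3,3]=s["ee_pos"]; tool=np.linalg.inv(T); print(T[:3,:3].round(3).tolist())
tt=lambda X:(tool@np.r_[X,1])[:3]*1000
W=lambda x,y,z:(T@np.r_[np.array([x,y,z])/1000,1])[:3]
print("tip px w/s",proj(b,[W(-3.2,-2.5,88.6)]).round(1),proj(a,[W(-3.2,-2.5,88.6)]).round(1))
print("slot px",proj(b,[[.5868,-.206,.085]]).round(1),proj(a,[[.5868,-.206,.085]]).round(1))
i=b["color"][110:230,250:390,::-1]; j=a["color"][110:230,330:470,::-1]
cv2.imwrite("pics/s.png",np.hstack([cv2.resize(np.clip(k*1.6,0,255).astype(np.uint8),(400,343),interpolation=cv2.INTER_CUBIC) for k in(i,j)]))
g=b["color"].mean(2)
for r in range(140,240,6): print(r,"".join("%4d"%x for x in g[r,296:346:2]))
E
python3 slot.py
```

```text
[ 0.58696745 -0.22521716  0.20499818] 8.45 [ 0.04138321 -0.08207064  0.30043541] 0.16652464253881982
[[0.162, 0.987, 0.0], [0.987, -0.162, 0.0], [0.0, 0.0, -1.0]]
tip px w/s [[317.6 211.8]] [[392.4 133.8]]
slot px [[316.8 178. ]] [[386.7 147.2]]
140   88  87  88  86  87  86  65  45  40  43  43  44  45  65  87  88  88  88  89  88  90  90  89  90  91
146   87  88  86  87  86  84  66  44  41  42  41  41  44  65  85  87  88  88  88  87  87  89  88  87  88
152   87  86  85  85  86  86  65  42  41  41  40  40  42  65  85  87  87  87  87  87  88  88  87  88  87
158   85  84  86  86  86  85  68  42  38  39  38  38  41  64  84  86  85  86  86  87  87  87  88  87  87
164   83  85  85  85  85  83  68  41  39  39  38  39  40  63  84  86  87  86  85  87  86  86  88  86  86
170   84  84  86  85  85  85  69  41  39  37  37  37  40  63  83  84  85  84  84  86  84  86  86  85  87
176   83  84  83  83  85  83  70  42  36  36  40  36  39  64  82  85  86  84  85  85  86  87  86  86  85
182   84  83  83  85  84  82  72  42  36  37  34  37  39  63  83  85  84  85  86  85  84  85  85  86  86
188   85  84  
[... 230 characters left out ...]
52  57  69  69  71  72  66  80  85  83  83  83  86  83  83  84  84  84
206   83  81  83  83  83  82  72  44  42  47  43  40  41  68  89  83  84  83  82  83  83  84  85  84  84
212   97  90 103 111 112 128 127  66  51  71  80  80  82 102 142 130 113 111 100  90  91 102 111 112 101
218  145 144 144 145 145 145 148 149 134  85  78  81  84  97 141 146 144 145 144 144 145 144 144 143 144
224  145 143 144 145 144 145 146 148 126  83  79  82  83  92 134 145 144 143 143 143 143 144 143 143 143
230  143 142 142 141 143 145 146 147 120  81  80  83  82  89 129 143 143 142 142 142 141 140 141 142 141
236   92  94  93  68  51  84  86  87  88  88  89  89  88  89  88  88  89  89  52  73  93  92  93  93  94
```

View pics/s.png

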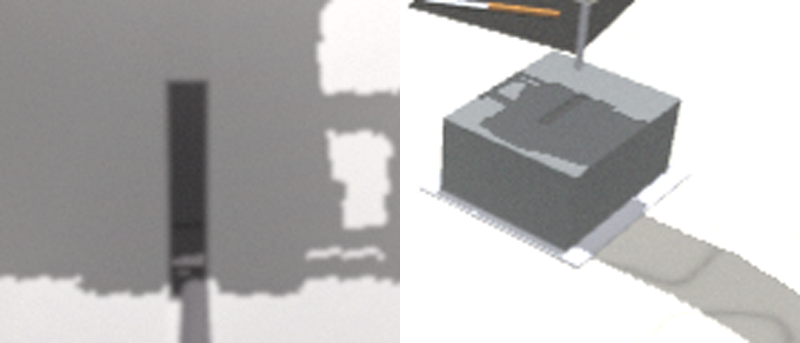

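The left (wrist) crop shows the slot straight ahead, spanning columns 308 to 322, with its far end at row 138 and a dark cross gap at row 188. The tip is at (318,212). In the side crop the rod hangs over the slot's near (-y) end.

Run:
```python
from h import *
s,b,a=pickle.load(open("slot.pkl","rb"))
T=np.eye(4);T[:3,:3]=Ro.from_quat(s["tcp_rot"]).as_matrix();T[:3,3]=s["ee_pos"]; tool=np.linalg.inv(T)
tt=lambda X:((tool@np.r_[X,1])[:3]*1000).round(1)
g=b["color"].mean(2)
def edge(p,th,x0):
    m=np.nonzero(p<th)[0]; i,j=m[0],m[-1]
    l=i-(th-p[i])/(p[i-1]-p[i]); r=j+(th-p[j])/(p[j+1]-p[j]); return x0+l,x0+r
for r in(150,170,190): 
    e=edge(g[r,300:332],63,300); print(r,np.round(e,2),[tt(onz(b,[[x,r]],.085)[0]).tolist() for x in e])
for r in(220,226,232):
    e=edge(g[r,305:332],113,305); print(r,np.round(e,2))
p=g[130:215,316]; print([int(x) for x in p])
for r in (138,): print("end",tt(onz(b,[[315.4,r]],.085)[0]))
for r in (188,): print("gap",tt(onz(b,[[315.4,r]],.061)[0]))
for r in (209,): print("tip edge",tt(onz(b,[[317.8,r]],T[2,3]-.0886)[0]))
ga=a["color"].mean(2); print([ [int(x) for x in ga[r,382:402]] for r in (120,126,130,132,134,136)])
```

```text
150 [308.28 321.96] [[44.8, -11.0, 120.0], [44.8, 1.4, 120.0]]
170 [308.48 321.96] [[26.5, -11.0, 120.0], [26.5, 1.4, 120.0]]
190 [308.68 321.96] [[7.5, -11.0, 120.0], [7.4, 1.5, 120.0]]
220 [312.81 322.65]
226 [312.48 322.97]
232 [312.12 323.39]
[89, 87, 88, 88, 86, 88, 86, 79, 64, 50, 43, 42, 42, 42, 42, 41, 41, 40, 40, 40, 39, 41, 40, 41, 40, 39, 40, 39, 38, 39, 39, 39, 38, 38, 38, 36, 38, 38, 39, 36, 37, 38, 38, 37, 36, 38, 40, 38, 39, 39, 36, 37, 34, 39, 36, 36, 36, 36, 30, 32, 35, 36, 37, 37, 37, 35, 37, 38, 41, 55, 69, 72, 65, 47, 44, 46, 43, 49, 63, 74, 77, 79, 80, 79, 79]
end [ 55.5  -4.5 120. ]
gap [  3.1  -4.9 144. ]
tip edge [-0.7 -2.4 88.6]
[[55, 53, 52, 53, 56, 53, 53, 51, 51, 54, 75, 90, 90, 74, 51, 53, 51, 50, 53, 104], [122, 72, 62, 58, 53, 53, 50, 52, 53, 63, 81, 89, 85, 139, 176, 175, 174, 173, 174, 173], [112, 111, 111, 114, 113, 113, 113, 111, 115, 107, 89, 99, 148, 175, 176, 175, 176, 176, 175, 175], [113, 112, 114, 114, 112, 112, 110, 112, 106, 91, 91, 91, 101, 113, 121, 144, 166, 175, 175, 175], [113, 113, 113, 111, 111, 112, 112, 111, 112, 104, 96, 105, 112, 113, 114, 112, 113, 113, 114, 120], [113, 114, 114, 112, 114, 111, 113, 113, 111, 112, 114, 111, 113, 113, 112, 113, 113, 112, 112, 112]]
```

Numbers: the slot centre line is 2.4 mm to tool -y of the tip. The gap lies at s = -16.4 mm, so the tab centre is at about s = -24.5, with the tip now at -22.7. I'll shift by (-2, -2.4) mm and lower to just above the cover.

Call:
{"api": "jog_arm", "payload": {"targets": [{"tx":-2,"ty":-2.4,"tz":0,"rx":0,"ry":0,"rz":0,"hand":0},{"tx":0,"ty":0,"tz":12,"rx":0,"ry":0,"rz":0,"hand":0},{"tx":0,"ty":0,"tz":12,"rx":0,"ry":0,"rz":0,"hand":0},{"tx":0,"ty":0,"tz":0,"rx":0,"ry":0,"rz":0,"hand":0},{"tx":0,"ty":0,"tz":0,"rx":0,"ry":0,"rz":0,"hand":0},{"tx":0,"ty":0,"tz":0,"rx":0,"ry":0,"rz":0,"hand":0}]}}

```text
time_s: 9.3
ee_pos: [0.5842, -0.228, 0.1808]
tcp_rot: [0.763, 0.647, 0.0, 0.0]
force: [-0.1, 0.4, -1.2]
gripper_width: 0.17
grasp_force: 40.0
```

```bash
cat > slot2.py <<'E'
from h import *
s=manip.state(); b=cap("wrist"); pickle.dump((s,b),open("slot2.pkl","wb"))
print(s["ee_pos"],s["force"],s["time_s"])
T=np.eye(4);T[:3,:3]=Ro.from_quat(s["tcp_rot"]).as_matrix();T[:3,3]=s["ee_pos"]; tool=np.linalg.inv(T)
tt=lambda X:((tool@np.r_[X,1])[:3]*1000).round(1)
g=b["color"].mean(2)
for r in list(range(170,206,5))+list(range(206,236,3)): print(r,"".join("%4d"%x for x in g[r,300:336]))
def edge(p,th,x0):
    m=np.nonzero(p<th)[0]; i,j=m[0],m[-1]
    return x0+i-(th-p[i])/(p[i-1]-p[i]), x0+j+(th-p[j])/(p[j+1]-p[j])
for r in(150,170,185):
    e=edge(g[r,300:332],63,300); print(r,np.round(e,2),[tt(onz(b,[[x,r]],.085)[0])[1] for x in e])
E
python3 slot2.py
```

```text
[ 0.58416592 -0.22800466  0.18084716] [-0.14215964  0.35217201 -1.1774983 ] 9.3
170   87  86  86  85  86  85  84  86  83  79  65  51  40  37  37  40  38  37  39  37  38  38  40  39  47  62  77  83  87  87  86  88  87  87  87  87
175   85  85  84  87  86  86  84  85  85  78  66  50  38  36  37  37  35  38  37  38  37  37  36  39  47  62  77  82  86  87  87  87  86  87  87  87
180   86  85  86  85  86  85  86  86  84  79  67  53  41  36  39  36  37  38  36  36  37  36  36  38  49  63  78  83  86  87  86  87  86  87  87  85
185   84  86  85  84  86  85  87  84  84  77  68  53  40  35  35  37  35  35  35  36  37  38  35  39  47  62  77  84  86  86  85  88  85  87  86  86
190   85  84  84  84  85  85  85  85  84  78  68  53  40  33  34  34  33  34  36  31  33  34  33  36  48  63  77  84  85  85  86  86  85  86  86  84
195   85  84  86  85  84  85  83  85  84  79  69  55  40  36  35  36  38  35  35  38  38  36  36  40  47  63  75  83  85  86  86  85  85  85  85  85
200   84  83  84  85  85  85  86  84  83  79  69  53  42  36  35  35  34  37  35  34  36  35  36  38  49  65  77  84  83  84  
[... 1129 characters left out ...]
4  79  81  83  82  83  83  83  94 119 140 147 145 139 128 117 112 112 113 116 127 133
227  145 145 146 145 146 145 145 146 146 148 149 144 122  97  82  80  81  82  84  82  83  84  93 115 136 147 149 147 147 146 146 145 145 145 145 145
230  144 143 144 146 146 146 145 145 145 147 149 142 122  96  82  80  81  82  82  83  85  82  90 109 131 146 147 146 146 145 144 145 145 145 143 142
233  100 104 112 124 132 138 137 136 135 135 136 130 111  90  82  82  84  85  85  84  84  85  88 103 122 132 135 136 137 136 138 137 128 118 106 103
150 [309.93 324.94] [np.float64(-8.8), np.float64(3.5)]
170 [310.16 325.02] [np.float64(-8.8), np.float64(3.7)]
185 [310.38 325.02] [np.float64(-8.7), np.float64(3.8)]
```

The shaft centre (col 318.0) now matches the slot centre (col 317.8). Going down into the slot.

Call:
{"api": "jog_arm", "payload": {"targets": [{"tx":0,"ty":0,"tz":5,"rx":0,"ry":0,"rz":0,"hand":0},{"tx":0,"ty":0,"tz":3,"rx":0,"ry":0,"rz":0,"hand":0},{"tx":0,"ty":0,"tz":2,"rx":0,"ry":0,"rz":0,"hand":0},{"tx":0,"ty":0,"tz":0,"rx":0,"ry":0,"rz":0,"hand":0}]}}

```text
time_s: 9.85
ee_pos: [0.5839, -0.228, 0.1704]
tcp_rot: [0.763, 0.647, -0.0, -0.0]
force: [1.5, -0.2, -1.2]
gripper_width: 0.173
grasp_force: 40.0
```

Call:
{"api": "jog_arm", "payload": {"targets": [{"tx":0,"ty":0,"tz":1,"rx":0,"ry":0,"rz":0,"hand":0},{"tx":0,"ty":0,"tz":0,"rx":0,"ry":0,"rz":0,"hand":0}]}}

```text
time_s: 10.1
ee_pos: [0.5839, -0.228, 0.1696]
tcp_rot: [0.763, 0.647, -0.0, -0.0]
force: [-0.0, -0.6, -0.8]
gripper_width: 0.168
grasp_force: 40.0
```

Call:
{"api": "jog_arm", "payload": {"targets": [{"tx":0,"ty":0,"tz":4,"rx":0,"ry":0,"rz":0,"hand":0},{"tx":0,"ty":0,"tz":4,"rx":0,"ry":0,"rz":0,"hand":0},{"tx":0,"ty":0,"tz":3,"rx":0,"ry":0,"rz":0,"hand":0},{"tx":0,"ty":0,"tz":0,"rx":0,"ry":0,"rz":0,"hand":0},{"tx":0,"ty":0,"tz":0,"rx":0,"ry":0,"rz":0,"hand":0}]}}

```text
time_s: 10.72
ee_pos: [0.584, -0.228, 0.1586]
tcp_rot: [0.763, 0.647, -0.0, -0.0]
force: [0.8, 0.7, -0.9]
gripper_width: 0.171
grasp_force: 40.0
```

Call:
{"api": "jog_arm", "payload": {"targets": [{"tx":0,"ty":0,"tz":2,"rx":0,"ry":0,"rz":0,"hand":0},{"tx":0,"ty":0,"tz":1,"rx":0,"ry":0,"rz":0,"hand":0},{"tx":0,"ty":0,"tz":0,"rx":0,"ry":0,"rz":0,"hand":0},{"tx":0,"ty":0,"tz":0,"rx":0,"ry":0,"rz":0,"hand":0}]}}

```text
time_s: 11.22
ee_pos: [0.584, -0.228, 0.1556]
tcp_rot: [0.763, 0.647, 0.0, 0.0]
force: [0.4, 0.0, -0.7]
gripper_width: 0.173
grasp_force: 40.0
```

Call:
{"api": "jog_arm", "payload": {"targets": [{"tx":0,"ty":0,"tz":1,"rx":0,"ry":0,"rz":0,"hand":0},{"tx":0,"ty":0,"tz":0,"rx":0,"ry":0,"rz":0,"hand":0}]}}

```text
time_s: 11.48
ee_pos: [0.5839, -0.228, 0.1545]
tcp_rot: [0.763, 0.647, -0.0, -0.0]
force: [0.9, 0.2, -0.7]
gripper_width: 0.17
grasp_force: 40.0
```

Call:
{"api": "jog_arm", "payload": {"targets": [{"tx":0,"ty":0,"tz":1,"rx":0,"ry":0,"rz":0,"hand":0},{"tx":0,"ty":0,"tz":0,"rx":0,"ry":0,"rz":0,"hand":0},{"tx":0,"ty":0,"tz":0,"rx":0,"ry":0,"rz":0,"hand":0}]}}

```text
time_s: 11.85
ee_pos: [0.584, -0.228, 0.1536]
tcp_rot: [0.763, 0.647, 0.0, 0.0]
force: [0.8, 0.2, -0.7]
gripper_width: 0.171
grasp_force: 40.0
```

Call:
{"api": "jog_arm", "payload": {"targets": [{"tx":0,"ty":0,"tz":0.6,"rx":0,"ry":0,"rz":0,"hand":0},{"tx":0,"ty":0,"tz":0,"rx":0,"ry":0,"rz":0,"hand":0}]}}

```text
time_s: 12.1
ee_pos: [0.5839, -0.228, 0.1529]
tcp_rot: [0.763, 0.647, -0.0, -0.0]
force: [-0.5, -0.4, -0.8]
gripper_width: 0.169
grasp_force: 40.0
```

Call:
{"api": "jog_arm", "payload": {"targets": [{"tx":0,"ty":0,"tz":1,"rx":0,"ry":0,"rz":0,"hand":0},{"tx":0,"ty":0,"tz":0,"rx":0,"ry":0,"rz":0,"hand":0},{"tx":0,"ty":0,"tz":0,"rx":0,"ry":0,"rz":0,"hand":0}]}}

```text
time_s: 12.48
ee_pos: [0.5839, -0.228, 0.152]
tcp_rot: [0.763, 0.647, -0.0, -0.0]
force: [-0.2, 0.1, -0.5]
gripper_width: 0.165
grasp_force: 40.0
```

Call:
{"api": "jog_arm", "payload": {"targets": [{"tx":0,"ty":0,"tz":0.5,"rx":0,"ry":0,"rz":0,"hand":0},{"tx":0,"ty":0,"tz":0,"rx":0,"ry":0,"rz":0,"hand":0},{"tx":0,"ty":0,"tz":0,"rx":0,"ry":0,"rz":0,"hand":0}]}}

```text
time_s: 12.85
ee_pos: [0.584, -0.228, 0.1515]
tcp_rot: [0.763, 0.647, 0.0, 0.0]
force: [0.2, -0.1, -0.9]
gripper_width: 0.168
grasp_force: 40.0
```

Call:
{"api": "jog_arm", "payload": {"targets": [{"tx":0,"ty":0,"tz":1,"rx":0,"ry":0,"rz":0,"hand":0},{"tx":0,"ty":0,"tz":0,"rx":0,"ry":0,"rz":0,"hand":0},{"tx":0,"ty":0,"tz":0,"rx":0,"ry":0,"rz":0,"hand":0}]}}

```text
time_s: 13.22
ee_pos: [0.5841, -0.2281, 0.1507]
tcp_rot: [0.763, 0.647, 0.0, 0.0]
force: [0.6, -0.6, 3.4]
gripper_width: 0.17
grasp_force: 40.0
```

Call:
{"api": "jog_arm", "payload": {"targets": [{"tx":0,"ty":0,"tz":0.6,"rx":0,"ry":0,"rz":0,"hand":0},{"tx":0,"ty":0,"tz":0,"rx":0,"ry":0,"rz":0,"hand":0},{"tx":0,"ty":0,"tz":0,"rx":0,"ry":0,"rz":0,"hand":0}]}}

```text
time_s: 13.6
ee_pos: [0.584, -0.2281, 0.15]
tcp_rot: [0.763, 0.647, 0.0, 0.0]
force: [-0.8, -0.2, 4.5]
gripper_width: 0.165
grasp_force: 40.0
```

Contact came at tip height of about 62 mm. The force rose only about 1 N over 0.7 mm, so this is the soft tab and not the frame. Pressing on.

Call:
{"api": "jog_arm", "payload": {"targets": [{"tx":0,"ty":0,"tz":1,"rx":0,"ry":0,"rz":0,"hand":0},{"tx":0,"ty":0,"tz":0,"rx":0,"ry":0,"rz":0,"hand":0}]}}

```text
time_s: 13.85
ee_pos: [0.5841, -0.228, 0.1489]
tcp_rot: [0.763, 0.647, 0.0, 0.0]
force: [-0.4, -0.1, 5.4]
gripper_width: 0.169
grasp_force: 40.0
```

Call:
{"api": "jog_arm", "payload": {"targets": [{"tx":0,"ty":0,"tz":0.6,"rx":0,"ry":0,"rz":0,"hand":0},{"tx":0,"ty":0,"tz":0,"rx":0,"ry":0,"rz":0,"hand":0}]}}

```text
time_s: 14.1
ee_pos: [0.5841, -0.228, 0.1483]
tcp_rot: [0.763, 0.647, 0.0, 0.0]
force: [-0.4, -0.0, 4.7]
gripper_width: 0.166
grasp_force: 40.0
```

Call:
{"api": "jog_arm", "payload": {"targets": [{"tx":0,"ty":0,"tz":1,"rx":0,"ry":0,"rz":0,"hand":0},{"tx":0,"ty":0,"tz":0,"rx":0,"ry":0,"rz":0,"hand":0}]}}

```text
time_s: 14.35
ee_pos: [0.584, -0.2281, 0.1473]
tcp_rot: [0.763, 0.647, 0.0, 0.0]
force: [-0.1, 0.5, 4.9]
gripper_width: 0.169
grasp_force: 40.0
```

Call:
{"api": "jog_arm", "payload": {"targets": [{"tx":0,"ty":0,"tz":1,"rx":0,"ry":0,"rz":0,"hand":0},{"tx":0,"ty":0,"tz":0,"rx":0,"ry":0,"rz":0,"hand":0}]}}

```text
time_s: 14.6
ee_pos: [0.5841, -0.228, 0.1463]
tcp_rot: [0.763, 0.647, 0.0, 0.0]
force: [-0.0, 1.4, 4.9]
gripper_width: 0.17
grasp_force: 40.0
```

```bash
cat > drw.py <<'E'
from h import *
# drawer tray/panel beyond box front: front face centre at +75mm along world dir (.987,-.163) from box centre
c=cap("side"); t=cap("top"); s=manip.state()
ctr=np.array([.5868,-.2045]); f=np.array([.987,-.163]); lt=np.array([.163,.987])
for n,q in (("side",c),("top",t)):
    for z in (.055,):
        print(n,[tuple(q["color"][int(round(v)),int(round(u))].tolist()) if 0<=u<640 and 0<=v<400 else None for u,v in proj(q,[np.r_[ctr+f*(.080+d)+lt*l,z] for d in (0,.01,.02) for l in (.06,)])])
P=cloud(t); d=((P[...,:2]-ctr)@f); l=((P[...,:2]-ctr)@lt); m=(abs(l)<.075)&(d>.08)&(d<.125)&(P[...,2]>.03)&(P[...,2]<.075); print("top px beyond front",m.sum(), np.nanmax(d[m]) if m.any() else 0)
P=cloud(c); d=((P[...,:2]-ctr)@f); l=((P[...,:2]-ctr)@lt); m=(abs(l)<.095)&(d>.08)&(d<.125)&(P[...,2]>.02)&(P[...,2]<.07); print("side px beyond front",m.sum(), np.nanmax(d[m]) if m.any() else 0, s["force"])
E
python3 drw.py
```

```text
side [(69, 70, 69), (70, 70, 71), (161, 160, 156)]
top [(115, 117, 114), (175, 169, 157), (175, 170, 159)]
top px beyond front 0 0
side px beyond front 0 0 [-0.35033545  0.13211289  4.75059791]
```

Not open yet at about 5 mm of travel. Continuing.

Call:
{"api": "jog_arm", "payload": {"targets": [{"tx":0,"ty":0,"tz":1,"rx":0,"ry":0,"rz":0,"hand":0},{"tx":0,"ty":0,"tz":0,"rx":0,"ry":0,"rz":0,"hand":0}]}}

```text
time_s: 14.95
ee_pos: [0.584, -0.2281, 0.1454]
tcp_rot: [0.763, 0.647, 0.0, 0.0]
force: [-1.0, 0.7, 5.2]
gripper_width: 0.17
grasp_force: 40.0
```

Call:
{"api": "jog_arm", "payload": {"targets": [{"tx":0,"ty":0,"tz":1,"rx":0,"ry":0,"rz":0,"hand":0},{"tx":0,"ty":0,"tz":0,"rx":0,"ry":0,"rz":0,"hand":0}]}}

```text
time_s: 15.2
ee_pos: [0.5841, -0.228, 0.1444]
tcp_rot: [0.763, 0.647, 0.0, 0.0]
force: [-1.1, 0.1, 5.3]
gripper_width: 0.172
grasp_force: 40.0
```

```bash
python3 drw.py
```

```text
side [(66, 68, 66), (68, 69, 68), (161, 160, 155)]
top [(119, 121, 118), (173, 166, 156), (171, 164, 153)]
top px beyond front 0 0
side px beyond front 0 0 [-1.31920302 -0.11625925  6.43989723]
```

Call:
{"api": "jog_arm", "payload": {"targets": [{"tx":0,"ty":0,"tz":1,"rx":0,"ry":0,"rz":0,"hand":0},{"tx":0,"ty":0,"tz":0,"rx":0,"ry":0,"rz":0,"hand":0}]}}

```text
time_s: 15.55
ee_pos: [0.5841, -0.2281, 0.1434]
tcp_rot: [0.763, 0.647, 0.0, 0.0]
force: [-0.2, 0.3, 7.0]
gripper_width: 0.169
grasp_force: 40.0
```

Call:
{"api": "jog_arm", "payload": {"targets": [{"tx":0,"ty":0,"tz":1,"rx":0,"ry":0,"rz":0,"hand":0},{"tx":0,"ty":0,"tz":0,"rx":0,"ry":0,"rz":0,"hand":0}]}}

```text
time_s: 15.8
ee_pos: [0.5841, -0.2281, 0.1424]
tcp_rot: [0.763, 0.647, 0.0, 0.0]
force: [0.1, -0.0, 5.4]
gripper_width: 0.166
grasp_force: 40.0
```

Call:
{"api": "jog_arm", "payload": {"targets": [{"tx":0,"ty":0,"tz":1,"rx":0,"ry":0,"rz":0,"hand":0},{"tx":0,"ty":0,"tz":0,"rx":0,"ry":0,"rz":0,"hand":0}]}}

```text
time_s: 16.05
ee_pos: [0.584, -0.228, 0.1414]
tcp_rot: [0.763, 0.647, -0.0, 0.0]
force: [0.0, -0.4, 4.7]
gripper_width: 0.169
grasp_force: 40.0
```

```bash
python3 drw.py
```

```text
side [(67, 69, 69), (71, 73, 73), (89, 91, 86)]
top [(116, 117, 116), (97, 94, 92), (84, 82, 80)]
top px beyond front 268 0.10628334952342516
side px beyond front 94 0.10423453386492201 [-0.24035056  0.17686086  6.11520161]
```

The drawer is out: its panel now reaches about 105 mm ahead of the box centre, 30 mm open, and peak push was about 8 N. I'll withdraw straight up and carry the rod back to the block.

Call:
{"api": "jog_arm", "payload": {"targets": [{"tx":0,"ty":0,"tz":-20,"rx":0,"ry":0,"rz":0,"hand":0},{"tx":0,"ty":0,"tz":-40,"rx":0,"ry":0,"rz":0,"hand":0},{"tx":0,"ty":0,"tz":-28,"rx":0,"ry":0,"rz":0,"hand":0},{"tx":0,"ty":0,"tz":0,"rx":0,"ry":0,"rz":0,"hand":0},{"tx":0,"ty":0,"tz":0,"rx":0,"ry":0,"rz":0,"hand":0}]}}

```text
time_s: 16.77
ee_pos: [0.5832, -0.2279, 0.2279]
tcp_rot: [0.763, 0.647, -0.001, -0.001]
force: [0.5, -0.3, -1.3]
gripper_width: 0.173
grasp_force: 40.0
```

Call:
{"api": "jog_arm", "payload": {"targets": [{"tx":55,"ty":-17,"tz":0,"rx":0,"ry":0,"rz":0,"hand":0},{"tx":55,"ty":-17,"tz":0,"rx":0,"ry":0,"rz":0,"hand":0},{"tx":55,"ty":-17,"tz":0,"rx":0,"ry":0,"rz":0,"hand":0},{"tx":55,"ty":-17,"tz":0,"rx":0,"ry":0,"rz":0,"hand":0},{"tx":55,"ty":-17,"tz":0,"rx":0,"ry":0,"rz":0,"hand":0},{"tx":55,"ty":-17,"tz":0,"rx":0,"ry":0,"rz":0,"hand":0},{"tx":55,"ty":-17,"tz":0,"rx":0,"ry":0,"rz":0,"hand":0},{"tx":40,"ty":-12,"tz":0,"rx":0,"ry":0,"rz":0,"hand":0},{"tx":20,"ty":-6,"tz":0,"rx":0,"ry":0,"rz":0,"hand":0},{"tx":0,"ty":0,"tz":0,"rx":0,"ry":0,"rz":8,"hand":0},{"tx":0,"ty":0,"tz":0,"rx":0,"ry":0,"rz":8,"hand":0},{"tx":0,"ty":0,"tz":30,"rx":0,"ry":0,"rz":0,"hand":0}]}}

```text
time_s: 18.27
ee_pos: [0.5228, 0.2327, 0.1997]
tcp_rot: [0.846, 0.533, 0.001, 0.001]
force: [-0.6, -0.2, -1.7]
gripper_width: 0.169
grasp_force: 40.0
```

Call:
{"api": "jog_arm", "payload": {"targets": [{"tx":0,"ty":0,"tz":15,"rx":0,"ry":0,"rz":0,"hand":0},{"tx":0,"ty":0,"tz":0,"rx":0,"ry":0,"rz":0,"hand":0},{"tx":0,"ty":0,"tz":0,"rx":0,"ry":0,"rz":0,"hand":0},{"tx":0,"ty":0,"tz":0,"rx":0,"ry":0,"rz":0,"hand":0}]}}

```text
time_s: 18.77
ee_pos: [0.522, 0.2335, 0.185]
tcp_rot: [0.845, 0.534, 0.001, 0.0]
force: [-0.9, -0.1, -0.3]
gripper_width: 0.172
grasp_force: 40.0
```

```bash
cat > hole.py <<'E'
from h import *
s=manip.state(); b=cap("wrist"); a=cap("side"); pickle.dump((s,b,a),open("hole.pkl","wb"))
print(s["ee_pos"],s["force"],s["time_s"],s["gripper_width"])
T=np.eye(4);T[:3,:3]=Ro.from_quat(s["tcp_rot"]).as_matrix();T[:3,3]=s["ee_pos"]
W=lambda x,y,z:(T@np.r_[np.array([x,y,z])/1000,1])[:3]
for n,q in(("w",b),("s",a)): print(n,"tip",proj(q,[W(-3.2,-2.5,88.6)]).round(1),"hole",proj(q,[[.518,.2311,.055]]).round(1))
g=b["color"].mean(2)
for r in range(184,236,2): print(r,"".join("%4d"%x for x in g[r,304:334]))
g=a["color"].mean(2); print()
for r in range(232,280,2): print(r,"".join("%4d"%x for x in g[r,306:334]))
E
python3 hole.py
```

```text
[0.52204171 0.23346826 0.18499358] [-0.861416   -0.09986807 -0.33221995] 18.775 0.17199418725491028
w tip [[317.6 211.1]] hole [[317.5 198. ]]
s tip [[318.8 254.5]] hole [[319.4 269.1]]
184  116 120 121 123 122 124 123 123 121 120 121 122 124 124 122 121 118 119 119 121 122 124 123 123 121 122 121 122 121 121
186  120 119 120 121 123 125 122 123 121 121 119 119 123 125 123 121 120 119 119 119 121 123 122 124 121 121 121 122 120 120
188  119 117 118 120 122 122 123 124 123 121 119 120 121 123 123 123 121 119 118 118 119 121 123 122 123 120 121 121 121 122
190  120 118 118 120 120 122 123 123 123 121 118 115 116 115 116 118 118 118 119 118 120 121 122 124 123 121 120 122 120 119
192  121 120 119 120 120 121 121 118 113 109 103 100  95  94  93  95  99 102 107 113 115 119 121 123 122 122 121 120 121 121
194  122 120 120 117 118 117 114 107 100  96  88  85  82  82  80  82  82  88  94  99 106 112 119 120 123 123 121 122 121 122
196  119 122 119 119 117 111 104  99  90  83  80  81  80  79  80  79  77  79  83  93  99 106 112 118 121 123 122 122 121 121
198  120 122 121 119 116 109 104 100  9
[... 4444 characters left out ...]
68  120 121 120 119 120 122 122 119 120 116 111 111 104 102 103 109 116 119 117 120 119 122 122 120 120 119 118 119
270  115 119 121 120 121 122 121 121 121 120 110  98  99 101 101  98 100 108 120 122 122 119 119 120 121 120 121 120
272  101 104 110 114 117 120 121 122 123 122 120 120 120 115 114 116 122 122 122 120 119 120 121 120 121 121 122 120
274  101 101 100 100 101 106 115 119 120 124 123 121 120 119 121 122 123 120 120 119 119 122 120 123 121 120 118 112
276   99 100 100 101  99  99 102 101 103 112 118 119 120 122 121 120 120 120 120 120 121 123 121 120 120 116 104  94
278  103 101  99 103 102 102 102  99  98 100 102 102 105 115 118 119 120 121 122 119 121 120 118 116 106  94  94  92
```

The hole centroid is at wrist pixel (317.8,197.8) and the tip column is 318.0, so they line up, and the side view agrees. I'll take out the 1.1° lean and lower towards the mouth.

Call:
{"api": "jog_arm", "payload": {"targets": [{"tx":-1.7,"ty":0,"tz":0,"rx":0,"ry":1.1,"rz":0,"hand":0},{"tx":0,"ty":0,"tz":15,"rx":0,"ry":0,"rz":0,"hand":0},{"tx":0,"ty":0,"tz":15,"rx":0,"ry":0,"rz":0,"hand":0},{"tx":0,"ty":0,"tz":0,"rx":0,"ry":0,"rz":0,"hand":0},{"tx":0,"ty":0,"tz":0,"rx":0,"ry":0,"rz":0,"hand":0},{"tx":0,"ty":0,"tz":0,"rx":0,"ry":0,"rz":0,"hand":0}]}}

```text
time_s: 19.62
ee_pos: [0.5213, 0.2326, 0.1546]
tcp_rot: [0.845, 0.534, 0.008, -0.005]
force: [-0.1, -0.2, -0.2]
gripper_width: 0.171
grasp_force: 40.0
```

```bash
python3 hole.py | awk 'NR<4 || ($1>=196 && $1<=222 && NR<32) || ($1>=256)'
```

```text
[0.52131316 0.23262856 0.15456159] [-0.09535615 -0.15912936 -0.22404924] 19.625 0.17100079621785408
w tip [[317.6 211. ]] hole [[317.8 208.6]]
s tip [[318.8 265.7]] hole [[319.4 269.1]]
196  118 119 121 122 122 121 123 122 121 119 119 119 121 122 123 121 121 118 117 118 118 119 122 122 121 121 120 119 120 120
198  118 117 119 121 122 121 122 121 122 120 118 119 120 121 121 122 121 120 117 117 119 118 120 121 122 122 121 120 120 119
200  118 117 118 118 122 122 122 122 121 119 117 113 111 113 115 115 116 117 116 117 116 118 118 119 121 122 122 120 120 120
202  119 118 117 117 120 120 121 117 112 106 101  97  94  93  91  94  95  99 102 107 111 114 118 119 121 123 121 120 121 121
204  120 119 117 116 116 115 112 106 100  94  89  83  82  78  80  79  80  84  87  93  98 104 112 117 120 122 122 120 120 120
206  120 119 118 117 113 108 102  96  89  82  79  79  78  79  77  76  75  73  76  86  93  98 104 112 117 119 122 122 120 120
208  119 120 119 117 110 105  99  92  84  77  75  76  76  76  77  76  76  74  74  79  90  97 101 107 114 117 119 121 122 121
210  120 120 120 117 113 107 103  98  8
[... 1539 characters left out ...]
68  121 120 121 120 121 121 121 121 120 116 111 112 103 100 104 109 117 118 119 118 122 121 120 121 120 119 119 121
270  114 118 120 121 121 122 121 121 121 120 110  99  97 102 102 101 102 109 119 121 121 120 120 119 121 122 121 121
272  101 101 108 116 118 122 121 121 121 120 121 121 118 116 112 115 122 120 120 121 118 118 120 122 119 122 121 119
274   99  99 100 100 102 105 116 117 121 123 123 121 119 120 123 122 122 120 121 119 120 121 122 122 121 120 119 115
276   99 103 101 102 102 101 100 104 105 113 116 118 122 123 123 121 119 120 121 120 123 122 120 122 120 116 105  95
278  100  99  99 102 100 103 101 100 100 100 101 101 106 114 119 120 120 122 120 122 121 119 119 116 106  93  91  95
```

The side view puts the tip about 1 mm to tool +x of the hole centre, because the tilted tool z drifted on the way down. I'll correct that and go in.

Call:
{"api": "jog_arm", "payload": {"targets": [{"tx":-1.1,"ty":0,"tz":0,"rx":0,"ry":0,"rz":0,"hand":0},{"tx":-0.1,"ty":0,"tz":7,"rx":0,"ry":0,"rz":0,"hand":0},{"tx":-0.1,"ty":0,"tz":4,"rx":0,"ry":0,"rz":0,"hand":0},{"tx":-0.1,"ty":0,"tz":3,"rx":0,"ry":0,"rz":0,"hand":0},{"tx":0,"ty":0,"tz":0,"rx":0,"ry":0,"rz":0,"hand":0}]}}

```text
time_s: 20.35
ee_pos: [0.5205, 0.2313, 0.1399]
tcp_rot: [0.845, 0.534, 0.008, -0.005]
force: [0.3, -0.6, -0.3]
gripper_width: 0.169
grasp_force: 40.0
```

Call:
{"api": "jog_arm", "payload": {"targets": [{"tx":-0.1,"ty":0,"tz":3,"rx":0,"ry":0,"rz":0,"hand":0},{"tx":0,"ty":0,"tz":2,"rx":0,"ry":0,"rz":0,"hand":0},{"tx":0,"ty":0,"tz":0,"rx":0,"ry":0,"rz":0,"hand":0}]}}

```text
time_s: 20.72
ee_pos: [0.5206, 0.2313, 0.1351]
tcp_rot: [0.845, 0.534, 0.008, -0.005]
force: [0.2, 0.5, -0.4]
gripper_width: 0.169
grasp_force: 40.0
```

Call:
{"api": "jog_arm", "payload": {"targets": [{"tx":-0.1,"ty":0,"tz":5,"rx":0,"ry":0,"rz":0,"hand":0},{"tx":-0.1,"ty":0,"tz":5,"rx":0,"ry":0,"rz":0,"hand":0},{"tx":-0.1,"ty":0,"tz":5,"rx":0,"ry":0,"rz":0,"hand":0},{"tx":0,"ty":0,"tz":0,"rx":0,"ry":0,"rz":0,"hand":0}]}}

```text
time_s: 21.22
ee_pos: [0.5204, 0.2312, 0.1197]
tcp_rot: [0.845, 0.534, 0.008, -0.005]
force: [0.5, 0.8, -0.6]
gripper_width: 0.172
grasp_force: 40.0
```

Call:
{"api": "jog_arm", "payload": {"targets": [{"tx":-0.1,"ty":0,"tz":5,"rx":0,"ry":0,"rz":0,"hand":0},{"tx":-0.1,"ty":0,"tz":5,"rx":0,"ry":0,"rz":0,"hand":0},{"tx":-0.1,"ty":0,"tz":4,"rx":0,"ry":0,"rz":0,"hand":0},{"tx":0,"ty":0,"tz":0,"rx":0,"ry":0,"rz":0,"hand":0}]}}

```text
time_s: 21.72
ee_pos: [0.5205, 0.2313, 0.1059]
tcp_rot: [0.845, 0.534, 0.008, -0.005]
force: [0.1, 0.4, -0.8]
gripper_width: 0.172
grasp_force: 40.0
```

Tip is about 17 mm above the bench and 7 mm above the floor of the hole. The last few millimetres go slowly.

Call:
{"api": "jog_arm", "payload": {"targets": [{"tx":-0.1,"ty":0,"tz":3,"rx":0,"ry":0,"rz":0,"hand":0},{"tx":0,"ty":0,"tz":2,"rx":0,"ry":0,"rz":0,"hand":0},{"tx":0,"ty":0,"tz":1,"rx":0,"ry":0,"rz":0,"hand":0},{"tx":0,"ty":0,"tz":0,"rx":0,"ry":0,"rz":0,"hand":0}]}}

```text
time_s: 22.22
ee_pos: [0.5206, 0.2313, 0.1002]
tcp_rot: [0.845, 0.534, 0.008, -0.005]
force: [-0.1, 0.1, -0.8]
gripper_width: 0.17
grasp_force: 40.0
```

Call:
{"api": "jog_arm", "payload": {"targets": [{"tx":0,"ty":0,"tz":0.7,"rx":0,"ry":0,"rz":0,"hand":0},{"tx":0,"ty":0,"tz":0,"rx":0,"ry":0,"rz":0,"hand":0},{"tx":0,"ty":0,"tz":0,"rx":0,"ry":0,"rz":0,"hand":0}]}}

```text
time_s: 22.6
ee_pos: [0.5207, 0.2314, 0.0996]
tcp_rot: [0.845, 0.534, 0.008, -0.005]
force: [0.9, 0.5, -1.1]
gripper_width: 0.168
grasp_force: 40.0
```

Call:
{"api": "jog_arm", "payload": {"targets": [{"tx":0,"ty":0,"tz":0,"rx":0,"ry":0,"rz":0,"hand":0.25},{"tx":0,"ty":0,"tz":0,"rx":0,"ry":0,"rz":0,"hand":0.35},{"tx":0,"ty":0,"tz":0,"rx":0,"ry":0,"rz":0,"hand":0.5},{"tx":0,"ty":0,"tz":0,"rx":0,"ry":0,"rz":0,"hand":0.5},{"tx":0,"ty":0,"tz":0,"rx":0,"ry":0,"rz":0,"hand":0.5},{"tx":0,"ty":0,"tz":0,"rx":0,"ry":0,"rz":0,"hand":0.5}]}}

```text
time_s: 23.35
ee_pos: [0.5207, 0.2314, 0.0996]
tcp_rot: [0.845, 0.534, 0.008, -0.005]
force: [-0.0, 0.0, 0.1]
gripper_width: 0.499
grasp_force: 0.0
```

Call:
{"api": "jog_arm", "payload": {"targets": [{"tx":0,"ty":0,"tz":-20,"rx":0,"ry":0,"rz":0,"hand":0.5},{"tx":0,"ty":0,"tz":-30,"rx":0,"ry":0,"rz":0,"hand":0.5},{"tx":0,"ty":0,"tz":-40,"rx":0,"ry":0,"rz":0,"hand":0.5},{"tx":-20,"ty":0,"tz":-40,"rx":0,"ry":0,"rz":0,"hand":0.5},{"tx":-50,"ty":10,"tz":-10,"rx":0,"ry":0,"rz":0,"hand":0.5},{"tx":-50,"ty":10,"tz":0,"rx":0,"ry":0,"rz":0,"hand":0.5},{"tx":-50,"ty":10,"tz":0,"rx":0,"ry":0,"rz":0,"hand":0.5},{"tx":-50,"ty":10,"tz":0,"rx":0,"ry":0,"rz":0,"hand":0.5},{"tx":-50,"ty":10,"tz":0,"rx":0,"ry":0,"rz":0,"hand":0.5},{"tx":0,"ty":0,"tz":0,"rx":0,"ry":0,"rz":0,"hand":0.5},{"tx":0,"ty":0,"tz":0,"rx":0,"ry":0,"rz":0,"hand":0.5},{"tx":0,"ty":0,"tz":0,"rx":0,"ry":0,"rz":0,"hand":0.5}]}}

```text
time_s: 24.85
ee_pos: [0.4492, -0.035, 0.2344]
tcp_rot: [0.845, 0.535, 0.008, -0.005]
force: [0.4, 0.1, 0.3]
gripper_width: 0.506
grasp_force: 0.0
```

```bash
python3 drw.py
python3 - <<'E'
from h import *
s=manip.state(); print(s["ee_pos"],s["time_s"],s["force"])
c=cap("top"); o=pickle.load(open("top.pkl","rb")); P=cloud(c); z=P[...,2]; m=z[205:260,225:290]>.095
v,u=np.nonzero(m); X=onz(c,np.c_[u+225,v+205],.125)[:,:2]*1000; print(m.sum(),cv2.minAreaRect(X.astype(np.float32)),np.median(z[205:260,225:290][m]))
a=cap("side"); b=pickle.load(open("side.pkl","rb"))
d=np.abs(a["color"].astype(int)-b["color"]).max(2); 
for n,(x0,x1,y0,y1) in dict(flask=(255,302,180,222),cast=(225,264,216,248),clamp=(242,320,302,372),block=(300,356,255,300),rod=(310,330,236,272),green=(276,296,222,270),orange=(355,376,248,300)).items(): print(n,(d[y0:y1,x0:x1]>40).mean().round(3))
E
```

```text
side [(70, 71, 72), (70, 73, 72), (93, 93, 89)]
top [(117, 119, 117), (98, 97, 97), (81, 82, 77)]
top px beyond front 318 0.10588061159425945
side px beyond front 94 0.10366487469194487 [-0.28637768  0.07024468  0.01999274]
[ 0.44909943 -0.03513379  0.23436614] 24.95 [-0.28637768  0.07024468  0.01999274]
83 ((521.15625, 229.46556091308594), (20.681318283081055, 15.036992073059082), 64.5192642211914) 0.12468467695159702
flask 0.0
cast 0.063
clamp 0.0
block 0.01
rod 0.067
green 0.355
orange 0.4
```

The rod stands in its hole with its top at 124.7 mm, and the drawer is still out. The green and orange regions differ from the first picture, so I'll check whether that is only a shadow.

Run:
```python
from h import *
for n in("side","top"):
    c=cap(n); o=pickle.load(open(n+".pkl","rb"))
    for nm in("green","orange","cast"):
        for t,q in(("old",o),("new",c)):
            h=cv2.cvtColor(q["color"],cv2.COLOR_RGB2HSV)
            lo,hi={"green":((45,90,30),(85,255,255)),"orange":((4,150,60),(14,255,255)),"cast":((22,35,120),(35,120,255))}[nm]
            m=cv2.inRange(h,lo,hi); k,l,st,ce=cv2.connectedComponentsWithStats(m); j=np.argsort(-st[1:,4])[:2]+1
            print(n,nm,t,[(st[i].tolist(),ce[i].round(1).tolist()) for i in j])
```

```text
side green old [([280, 224, 10, 7, 44], [284.6, 227.2]), ([281, 237, 1, 2, 2], [281.0, 237.5])]
side green new [([229, 234, 44, 25, 165], [247.8, 247.5])]
side orange old [([367, 253, 5, 7, 9], [369.2, 256.3]), ([361, 255, 5, 5, 9], [362.8, 257.2])]
side orange new [([331, 295, 50, 19, 87], [349.9, 305.2]), ([325, 307, 5, 8, 13], [326.9, 310.8])]
side cast old [([229, 219, 31, 24, 340], [241.5, 229.0]), ([559, 291, 12, 7, 20], [564.2, 293.9])]
side cast new [([229, 219, 31, 27, 363], [241.8, 229.9]), ([244, 230, 6, 2, 7], [246.6, 230.7])]
top green old [([244, 184, 7, 8, 53], [247.2, 187.6])]
top green new [([230, 142, 49, 16, 188], [248.0, 149.3])]
top orange old [([566, 109, 5, 10, 18], [568.1, 113.6]), ([572, 119, 2, 4, 4], [572.2, 120.5])]
top orange new [([241, 265, 26, 22, 58], [252.9, 274.6]), ([569, 121, 4, 4, 6], [570.3, 122.2])]
top cast old [([250, 115, 28, 28, 198], [266.3, 123.8]), ([316, 143, 7, 6, 17], [319.4, 145.3])]
top cast new [([249, 115, 30, 32, 219], [266.0, 125.4]), ([316, 142, 7, 8, 19], [319.1, 145.2])]
```

Run:
```python
from h import *
o=pickle.load(open("top.pkl","rb")); c=cap("top"); w=pickle.load(open("w2.pkl","rb"))
def gm(q,lo,hi,z):
    m=cv2.inRange(cv2.cvtColor(q["color"],cv2.COLOR_RGB2HSV),lo,hi); k,l,st,ce=cv2.connectedComponentsWithStats(m); i=1+np.argmax(st[1:,4]); v,u=np.nonzero(l==i); X=onz(q,np.c_[u,v],z)[:,:2]*1000
    return X.mean(0).round(), X.min(0).round(), X.max(0).round()
for q in(w,c): print("green",gm(q,(45,90,30),(85,255,255),.008))
for q in(o,c):
    P=cloud(q)[100:160,235:290]; z=P[...,2]; m=(z>.014)&(z<.05); a=q["color"][100:160,235:290].astype(int); m&=(a[...,1]<a[...,0]+25)&(a[...,0]>60)
    k,l,st,ce=cv2.connectedComponentsWithStats(m.astype(np.uint8)); i=1+np.argmax(st[1:,4]); r=P[l==i]
    print("cast",st[i],r.mean(0).round(4),cv2.minAreaRect((r[:,:2]*1000).astype(np.float32)))
```

```text
green (array([698., 213.]), array([687., 172.]), array([712., 246.]))
green (array([709., 237.]), array([692., 169.]), array([726., 278.]))
cast [ 10  16  33  32 717] [0.7492 0.203  0.0232] ((752.6852416992188, 202.06097412109375), (64.37608337402344, 64.15984344482422), 65.47815704345703)
cast [ 10  16  33  31 719] [0.7492 0.2031 0.0233] ((752.453857421875, 202.22946166992188), (65.19224548339844, 63.372920989990234), 65.58138275146484)
```

The cast has not moved. The green look-alike was already lying down at 2.8 s, before the arm came near, so it toppled by itself and isn't part of the job. Handing in.

```bash
python3 -c "
from workcell import manip
print(manip.finish_job())"
```

```text
the job is handed in; nothing more can be done
None
```

The drawer popped open 30 mm with a peak push of about 8 N, the rod is back in its hole, and the job is handed in; the flask, clamp and cast have not moved, but the free-standing green and orange look-alikes are lying down (green was down before the arm came near; I did not check when orange fell).

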